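# Bring the next specimen under the microscope

### The job

Hook a fingertip behind the upright lip at the end of the microscope's sliding specimen tray and draw the tray out along its rails until the dish with the rock fragment is centred under the objective, then take the hand away and leave the tray at rest there. Do not pinch the lip, and draw smoothly enough that all the dishes stay seated in their wells; do not touch the dishes or the microscope's column and head, nor disturb the bottle, jar and blower standing nearby.

Things in the scene. Friction and masses are not known exactly. Their poses are not given: they have to be found in the camera images.
- microscope: White stereo microscope, fixed. Origin on the table top exactly under the optical axis; x (level) points from the column to the operator's eyepieces; y (level) runs along the tray's rails: the lip is at the tray's -y end and the tray is drawn out along -y; z up. Its base plate, 22 mm thick, covers x -190 to +100 mm, y -150 to +150 mm and carries two rails along y on which the tray slides.
- microscope_head: Upper part of the microscope, fixed, same origin and axes: column (45 x 75 mm, centred at x -152, 382 mm high), objective (64 mm diameter, from 155 mm up), zoom body (x +-63, y +-53 mm, from 250 mm up; knobs out to y +-75), focus knobs (x -120, y +-72), eyepieces towards +x (to x +195, from 360 mm up), camera on top (565 mm high).
- objective (a point): Centre of the objective's lower face, on the vertical optical axis, 155 mm above the table.
- specimen_tray (a joint): How far the tray has been drawn out from where it starts, in m: 0 at the start (its inner stop), 0.20 = out against its outer stop. Moves freely both ways, resists with about 2 N of friction plus 6 N per m/s and stays where left. The tray is a bare aluminium plate, 0.4 to 0.8 kg, 90 mm wide, 7 mm thick, about 415 mm long, its top surface 41 mm above the table.
- reference_disc (a point): Centre of the top of a flat glass disc fixed flush in the tray's third well, within 12 mm of the optical axis at the start. The tray has a row of six round wells, 49.5 mm across, 4 mm deep, 56 mm apart along y. Counted from the lip: 1 and 2 empty, 3 this disc, 4 to 6 the three loose dishes in any order.
- lip (a point): Middle of the upper edge of the lip's inner face (the face towards the objective), 68 mm above the table. The lip is an upright plate across the tray's outer (-y) end, 90 mm wide along x, 6 mm thick in all, standing 27 mm above the tray's top. Behind it, towards the first well's rim, lie 72 mm of flat plate; the reference disc's centre is 209 mm from the lip's inner face.
- lip_pad: Black rubber finger pad, 90 mm wide, 27 mm high, 3 mm thick, covering the whole inner face of the lip: the face to hook and pull on. Origin and axes are the tray's: on its underside (34 mm above the table) below the reference disc's centre.
- lip_plate: The 3 mm aluminium plate that makes the outer face of the lip, as wide and as high as the pad. Origin and axes as for lip_pad.
- dish_fragment: White open dish, 46 mm diameter, 10 mm high, with a grey angular rock fragment (about 20 mm across, standing out to about 19 mm above the dish's underside) fixed in its middle. It lies loose in one of the fourth to sixth wells, with up to 2 mm of play. Origin: centre of its underside, 37 mm above the table when seated, z up.
- dish_filter: The same white dish with only a flat paper filter disc in it, in another well. Origin: centre of its underside, 37 mm above the table.
- dish_empty: The same white dish, empty, in another well. Origin: centre of its underside, 37 mm above the table.
- rinse_bottle: White plastic bottle with grey cap, 44 mm diameter, 90 mm high, standing loose on the table on the operator's side of the tray. Origin: centre of its underside. Leave it alone.
- specimen_jar: Small glass jar with a steel lid, 48 mm diameter, 55 mm high, standing loose on the table on the column's side of the tray. Origin: centre of its underside. Leave it alone.
- air_blower: Black rubber air blower, a bulb 58 mm across with a nozzle pointing up, 92 mm high, standing loose on the table on the operator's side. Origin: centre of its underside. Leave it alone.
Not all that is in view belongs to the job. Leave any black look-alike of the dish_filter alone.

How it is judged (in metres and radians):
On the way, in this order (a step that is already met when the one before it is completed fails the run):
1. a fingertip on the inside of the lip is drawing the tray out (contact force between the fingers and lip_pad above 0.5 N and velocity of joint specimen_tray above 0.003 m/s), for 0.05 s.
2. still hooked, the fingertip has brought the fragment's dish under the objective (within 10 mm) (horizontal distance between dish_fragment and objective below 0.01 m and contact force between the fingers and lip_pad above 0.3 N), for 0.05 s.
At the end, for the whole second after the job is handed in: The middle of the dish with the rock fragment is within 7 mm, horizontally, of the optical axis; the tray is at rest (under 3 mm/s); all three dishes lie level and seated in their wells (horizontal distance between dish_fragment and objective below 0.007 m and velocity of joint specimen_tray between -0.003 and 0.003 m/s and height (world z) of each of dish_fragment, dish_filter, dish_empty below 0.0385 m and angle between each of dish_fragment, dish_filter, dish_empty's own z axis and vertical below 0.05 rad); the robot touches nothing.
It fails at once if the lip is pinched (its inner and outer faces pressed at once) (contact force between the fingers and lip_pad above 0.5 N and contact force between the fingers and lip_plate above 0.5 N).
It fails at once if a dish is touched by the robot (contact force between any of the arm, the fingers and dish_fragment above 0.3 N or contact force between any of the arm, the fingers and dish_filter above 0.3 N or contact force between any of the arm, the fingers and dish_empty above 0.3 N).
It fails at once if a dish leaves its well or is lifted (height (world z) of any of dish_fragment, dish_filter, dish_empty above 0.041 m).
It fails at once if the microscope's column or head is touched (contact force between any of the arm, the fingers and microscope_head above 1 N).
It fails at once if the bottle, jar or blower is moved by more than 10 mm or tipped (distance of any of rinse_bottle, specimen_jar, air_blower from where it was at the start of the episode above 0.01 m or angle between any of rinse_bottle, specimen_jar, air_blower's own z axis and vertical above 0.2 rad).
It also fails if it takes over 45 s, if anything falls off the work surface, if the arm or the gripper's body presses on something with over 40 N, if the wrist force passes 120 N, or if a joint passes its speed limit or range.

### The arm

A 7-joint arm with a two-finger parallel gripper is mounted at the origin on the work surface. World frame = base frame: x ahead of the robot, y to its left, z up, the work surface at z = 0. Lengths are in mm, angles in rad, forces in N, time in s.
With the tool pointing down it reaches from about 425 to 950 mm from the base axis. Payload 4.7 kg.
Tool frame: the origin (TCP) lies where the fingers leave the gripper's body, on its centre line; the fingertips stand 73 mm ahead of it and the grasp point (between the pads) lies ahead of it (ctrl.grip_depth is the z of the grasp point in the tool frame, in mm); z points along the fingers, y is the line along which they close (so a half turn about z gives the same grasp; the last joint's range is limited). The gripper opens to 85 mm and grips with 20 to 120 N. Pads are 22 mm wide; open, the fingers measure 114 mm over their backs; the gripper's body (76 mm by 85 mm) begins 54 mm behind the grasp point. The pads swing forward as they close: fully open they stand 13 mm farther back than shut.
Start: joints at [1.3, 0.469, -0.049, 1.532, 0.024, 1.141, -0.082], TCP at [161.671, -655.365, 303.935] pointing down, gripper open.
Joint ranges: [-2.59, 2.59], [-0.33, 1.99], [-1.39, 1.29], [0.1, 2.45], [-1.04, 4.18], [0.21, 1.99], [-2.66, 2.66]. Speed limits (rad/s): [2.57, 2.57, 3.14, 3.14, 3.14, 3.14, 3.14].

### API

Orientations are given as a unit quaternion [w, x, y, z].
In Python, from cell import sensors, read_camera, camera_params, job, ctrl gives the robot as it stands.
- The arm moves only by the shell command python3 -m inch 'ROWS' [FORCE]. ROWS is JSON, a list of rows, each a list of 3 entries, a list of its own where there are three numbers: the shift along the tool's x, y, z in cm, then the turn about the tool's z in rad, then the opening, from 0 (shut) to 1 (fully open). In form: [[[tx, ty, tz], twist, jaw], ...]. A call has 1 to 20 rows; each row shifts and turns the commanded pose from where the row before left it, along the tool's axes as they then stand; what a row does not reach is not made up. A row lasts 1/12 s, in which the tool goes at most 41.7 mm and 7.16 degrees, less where a joint would pass 70% of its speed; a pose out of reach is approached as far as the arm can. A call is refused whole if a number of a shift passes 4.17 or a number of a turn 0.125, either way. A call with a gripper value outside its range is refused whole. The fingers move at their own pace and stop on an object; FORCE is the grip in N (left out, the last holds). Time passes only in rows, so rows that do not move let the fingers close. It gives the time, the measured TCP pose, the force, the opening and the grip force at its end, in the units of the state.
- sensors.read_state(): the state, without advancing time (a new reading comes with each control period).
- read_camera(name): name is "scene" or "top"; returns the picture (420x560x3 uint8, blue, green, red); there is no depth.
- camera_params(name): a dict with "intrinsics" (3x3 intrinsics, pixels), "R" (3x3) and "t" (3): a world point X has camera coordinates R X + t. Camera axes: x right, y down, z forward; pixel columns grow to the right and rows downward; lengths in mm; the calibration is good to about 2 mm. A picture is of the moment at which its call begins. camera_params takes no time and is no camera call.
- job.close_job(): hands the job in; it is judged then, once.
The state is a dict: "t": time; "joints": joint angles; "joint_velocities": joint speeds; "joint_torque": joint torques, N m; "tcp_pos": TCP position; "tool_rot": TCP orientation; "wrist_force": force on the tool from outside, world axes, zero at the start; "moment": the same for the moment, N m; "finger_gap": finger opening in mm; "gripper_force": force on a finger pad.
Only numpy, scipy, OpenCV 4.12 (cv2) and the standard library are available. Lean on these libraries where they do the work, as an engineer would, in place of code of your own. Each camera call takes 0.05 s, during which the arm holds its last target. There are 200 camera calls.

## Working session

There is one attempt and no reset: what is moved stays moved. The work goes in short steps, Python scripts to look and compute and a shell command to move; the robot and the scene stay as the last step left them, time stands still between calls to the robot, and variables do not carry over. Pictures are saved under pics/ and viewed, at most 10 in all, crops included, and the job is handed in when it is done.

```bash
mkdir -p pics; python3 - <<'E'
from cell import sensors, read_camera, camera_params, ctrl
import cv2,numpy as np
for n in("scene","top"):
    cv2.imwrite(f"pics/{n}0.png",read_camera(n)); p=camera_params(n); print(n,{k:np.round(v,3).tolist() for k,v in p.items()})
print(sensors.read_state(),ctrl.grip_depth)
E
```

```text
scene {'intrinsics': [[492.144, 0.0, 282.501], [0.0, 492.144, 210.098], [0.0, 0.0, 1.0]], 'R': [[-0.293, 0.956, 0.011], [0.691, 0.22, -0.689], [-0.661, -0.194, -0.725]], 't': [-20.927, -359.591, 1501.724]}
top {'intrinsics': [[420.035, 0.0, 284.808], [0.0, 420.035, 209.169], [0.0, 0.0, 1.0]], 'R': [[0.012, -1.0, 0.022], [-0.998, -0.013, -0.06], [0.061, -0.022, -0.998]], 't': [184.155, 572.929, 1011.461]}
{'t': 0.1, 'joints': array([ 1.30010985,  0.46937017, -0.04858441,  1.5335635 ,  0.0241087 ,
        1.14102024, -0.08231953]), 'joint_velocities': array([ 1.06480660e-03, -1.15681104e-03,  9.27063785e-05, -2.80401440e-03,
       -2.58254025e-03, -7.57021828e-04, -1.38466126e-03]), 'joint_torque': array([ 1.46972590e-03, -5.11507702e+01, -4.67442779e-02, -2.38392091e+01,
        1.07301457e-02,  4.27861887e-03, -8.75683952e-06]), 'tcp_pos': array([ 161.53528798, -654.97781416,  302.9645426 ]), 'tool_rot': array([-8.75904792e-04,  9.92700708e-01,  1.20600648e-01, -1.44216063e-04]), 'wrist_force': array([0.88203399, 0.38490017, 0.35393671]), 'moment': array([-0.01354688,  0.04171968, -0.04511394]), 'gripper_force': 0.0, 'finger_gap': 85.15504365515564} 53.900000000000006
```

View pics/scene0.png

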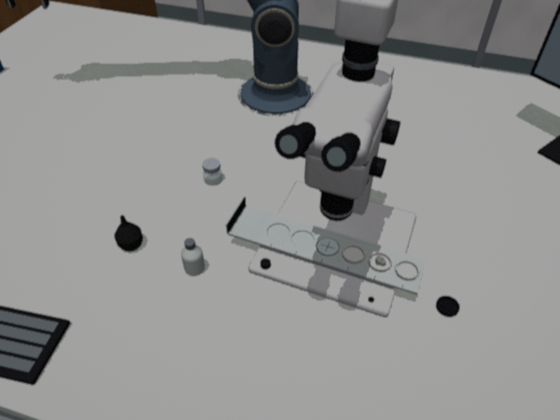

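View pics/top0.png

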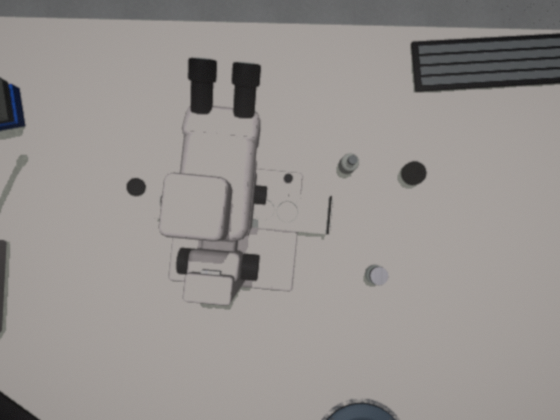

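The scene view shows the lip at about (237,215). The wells run from (278,231), with the cross disc at (328,247) and dishes at (354,255), (380,262) and (406,270); the fragment seems to be in the 5th. In the top view the lip is at (329,215).

```bash
cat > h.py <<'E'
import numpy as np,cv2
from cell import sensors, read_camera, camera_params
def bp(cam,u,v,z):
    p=camera_params(cam);K,R,t=[np.array(p[k]) for k in("intrinsics","R","t")]
    d=R.T@np.linalg.inv(K)@[u,v,1]; c=-R.T@t
    return c+d*(z-c[2])/d[2]
def pr(cam,X):
    p=camera_params(cam);K,R,t=[np.array(p[k]) for k in("intrinsics","R","t")]
    x=K@(R@np.array(X,float)+t); return x[:2]/x[2]
E
python3 - <<'E'
import cv2,numpy as np
a=cv2.imread("pics/scene0.png")[190:300,190:430];b=cv2.imread("pics/top0.png")[150:300,160:400]
cv2.imwrite("pics/s1.png",cv2.resize(a,None,fx=3.3,fy=3.3,interpolation=2));cv2.imwrite("pics/t1.png",cv2.resize(b,None,fx=3.3,fy=3.3,interpolation=2))
from h import bp
for c,u,v,z in [("scene",328,247,41),("scene",278,231,37),("scene",406,270,45),("scene",380,262,45),("top",329,215,68),("top",287,211,37),("scene",212,165,55),("scene",192,245,90),("scene",129,240,25),("top",377,276,55),("top",349,162,90),("top",413,173,50)]: print(c,u,v,bp(c,u,v,z).round(1))
E
```

```text
scene 328 247 [578.5 298.5  41. ]
scene 278 231 [564.4 184.2  37. ]
scene 406 270 [592.5 462.2  45. ]
scene 380 262 [588.2 409.   45. ]
top 329 215 [555.2  89.6  68. ]
top 287 211 [565.  186.4  37. ]
scene 212 165 [426.4 -25.6  55. ]
scene 192 245 [694.6  47.5  90. ]
scene 129 240 [ 675.9 -117.    25. ]
top 377 276 [414.5 -25.4  55. ]
top 349 162 [676.2  47.1  90. ]
top 413 173 [ 659.1 -113.5   50. ]
```

View pics/s1.png

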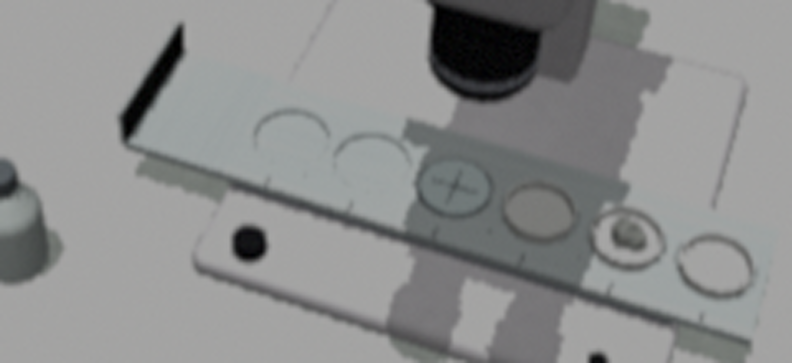

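View pics/t1.png

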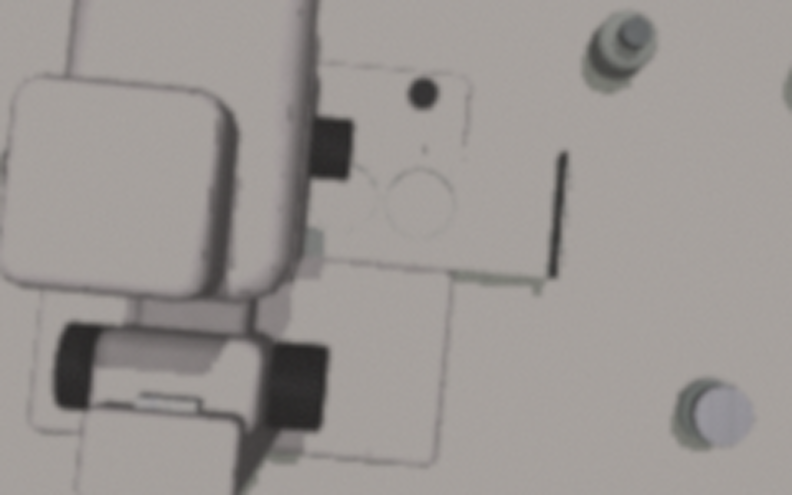

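The fragment is in the 5th well, at crop (628,235). The objective rim's lower edge is at crop (483,97). Next I fit the microscope's pose from the base edges.

```bash
cat > fit.py <<'E'
from h import *
from scipy.optimize import least_squares
T=lambda x,y,z=22:bp("top",160+x/3.3,150+y/3.3,z)[:2]
S=lambda x,y,z=22:bp("scene",190+x/3.3,190+y/3.3,z)[:2]
# (axis, value, point)
D=[(1,-150,T(468,95)),(1,-150,T(440,420)),(0,-190,T(300,454)),(0,-190,T(400,463)),(1,150,T(38,330)),(1,150,T(30,400)),(0,100,T(340,65)),(0,100,T(440,72)),
(1,150,S(743,105)),(1,150,S(716,205)),(0,-190,S(665,59)),(0,-190,S(730,73)),(1,-150,S(335,5)),(1,-150,S(290,75))]
def ax(a): return np.array([[np.cos(a),np.sin(a)],[-np.sin(a),np.cos(a)]])
f=lambda p:[(ax(p[2])@(q-p[:2]))[i]-v for i,v,q in D]
r=least_squares(f,[570,300,-.1],loss="soft_l1"); o,A=r.x[:2],ax(r.x[2])
E
python3 - <<'E'
from fit import *
print(r.x.round(3),np.round(f(r.x),1))
for n,p in [("disc",S(455,187,41)),("frag dish",S(628,240,47)),("empty",S(716,266,47)),("filt",S(540,212,47)),("lip top ends",S(183,25,68)),("",S(122,120,68)),("lipT",T(563,155,68)),("",T(553,275,68)),("jar",bp("top",377,276,55)[:2]),("bottle",bp("top",349,162,90)[:2]),("blower",bp("top",413,173,50)[:2])]: print(n,p.round(1),(A@(p-o)).round(1))
a=np.linspace(0,2*np.pi,73); c=np.array([pr("scene",[o[0]+32*np.cos(t),o[1]+32*np.sin(t),155]) for t in a]); c=(c-190)*3.3
print("obj pred L,R,bottom",c[:,0].min(),c[:,0].max(),c[:,1].max(), "meas 430 540 97")
s=sensors.read_state(); from scipy.spatial.transform import Rotation as Ro
q=s["tool_rot"]; print(Ro.from_quat(q,scalar_first=True).as_matrix().round(3))
E
```

```text
[ 5.75506e+02  3.04418e+02 -9.30000e-02] [ 3.4 -0.7 -0.6  0.4 -3.  -3.4 -4.5 -1.6 -1.6  0.5 10.3  5.9  5.7  2.6]
disc [577.7 298. ] [ 2.8 -6.2]
frag dish [591.5 409.9] [  6.1 106.5]
empty [595.1 464. ] [  4.6 160.8]
filt [586.2 353.9] [ 6.1 50.3]
lip top ends [518.3  94. ] [ -37.4 -214.9]
 [610.3  86.3] [  55.  -213.9]
lipT [597.3  86. ] [  42.  -215.4]
 [512.6  92.6] [ -42.8 -216.7]
jar [414.5 -25.4] [-129.6 -343.4]
bottle [676.2  47.1] [ 124.2 -246.8]
blower [ 659.1 -113.5] [ 122.2 -408.3]
obj pred L,R,bottom 426.9752483985643 536.6178675539823 103.45813789649365 meas 430 540 97
[[ 0.971  0.239 -0.   ]
 [ 0.239 -0.971  0.002]
 [-0.    -0.002 -1.   ]]
```

```bash
python3 -m inch '[[[0,0,0],0.0835,0],[[0,0,0],0.0835,0],[[0,0,0],0.0835,0],[[0,0,0],0.0835,0]]' 20
python3 -m inch '[[[2,-2.5,0],0,0],[[2,-2.5,0],0,0],[[2,-2.5,0],0,0],[[2,-2.5,0],0,0],[[2,-2.5,0],0,0],[[2,-2.5,0],0,0],[[2,-2.5,0],0,0],[[2,-2.5,0],0,0],[[2,-2.5,0],0,0],[[2,-2.5,0],0,0],[[2,-2.5,0],0,0],[[2,-2.5,0],0,0],[[2,-2.5,0],0,0],[[2,-2.5,0],0,0],[[2,-2.5,0],0,0],[[2,-2.5,0],0,0]]'
python3 -c "
from fit import *
s=sensors.read_state();print(s['tcp_pos'],A@(s['tcp_pos'][:2]-o),s['finger_gap'])
from scipy.spatial.transform import Rotation as Ro
print(Ro.from_quat(s['tool_rot'],scalar_first=True).as_matrix().round(3))"
```

```text
t: 0.43
tcp_pos: [161.5, -655.1, 303.3]
tool_rot: [-0.001, 0.999, -0.048, -0.0]
wrist_force: [-0.4, -0.2, 0.6]
finger_gap: 38.8
gripper_force: 0.0
t: 1.77
tcp_pos: [517.8, -285.2, 303.6]
tool_rot: [-0.0, 0.999, -0.046, -0.0]
wrist_force: [0.5, -1.1, 0.1]
finger_gap: 0.4
gripper_force: 0.0
[ 517.79008233 -285.1998552   303.57140361] [  -2.50037998 -592.43084841] 0.4152710148643355
[[ 0.996 -0.092 -0.001]
 [-0.092 -0.996  0.   ]
 [-0.001 -0.    -1.   ]]
```

```bash
python3 -m inch '[[[0.03,-2.54,0],0,0],[[0.03,-2.54,0],0,0],[[0.03,-2.54,0],0,0],[[0.03,-2.54,0],0,0],[[0.03,-2.54,0],0,0],[[0.03,-2.54,0],0,0],[[0.03,-2.54,0],0,0],[[0.03,-2.54,0],0,0],[[0.03,-2.54,0],0,0],[[0.03,-2.54,0],0,0],[[0.03,-2.54,0],0,0],[[0.03,-2.54,0],0,0],[[0.03,-2.54,0],0,0],[[0.03,-2.54,0],0,0],[[0.03,-2.54,0],0,0],[[0.03,-2.54,0],0,0],[[0,0,2],0,0],[[0,0,2.5],0,0],[[0,0,2.5],0,0],[[0,0,2.5],0,0]]'
python3 -m inch '[[[0,0,2.5],0,0],[[0,0,1],0,0],[[0,0,0],0,0]]'
python3 -c "
from fit import *
s=sensors.read_state();print(s['tcp_pos'],A@(s['tcp_pos'][:2]-o),s['finger_gap'])
a=read_camera('scene')[90:290,150:430];cv2.imwrite('pics/s2.png',cv2.resize(a,None,fx=2.8,fy=2.8,interpolation=2))
for y in(-14.5,14.5):
  p=s['tcp_pos'][:2]+y*A[1]
  print((pr('scene',[*p,s['tcp_pos'][2]-73])-[150,90])*2.8)"
```

```text
t: 3.43
tcp_pos: [559.1, 117.8, 207.7]
tool_rot: [0.0, 0.999, -0.046, 0.0]
wrist_force: [0.0, 0.2, -0.1]
finger_gap: 0.2
gripper_force: 0.0
t: 3.68
tcp_pos: [557.7, 117.1, 171.2]
tool_rot: [0.001, 0.999, -0.046, -0.003]
wrist_force: [0.1, -0.5, 1.2]
finger_gap: -0.2
gripper_force: 0.0
[557.74244963 117.12097644 171.20251165] [  -0.22650886 -188.13754803] -0.22262334254510557
[259.09433556 309.39717102]
[293.97951011 320.12923448]
```

View pics/s2.png

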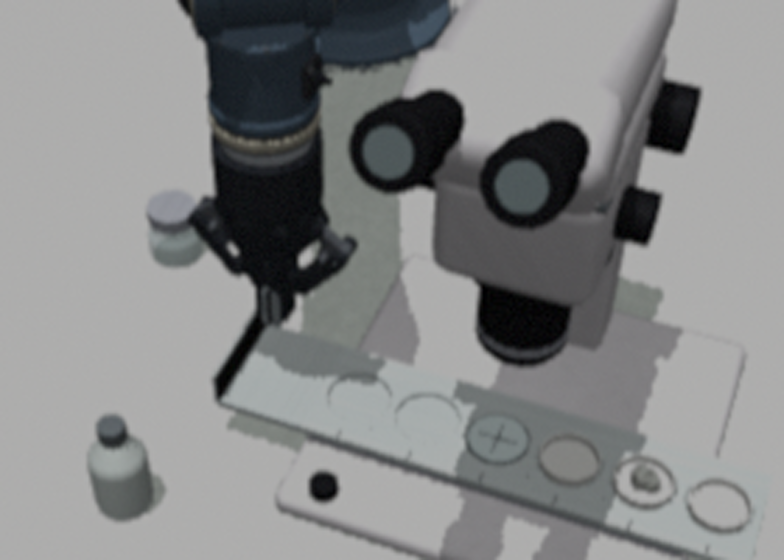

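The fingertip is at (272,320), just inside the lip's inner face and clear of everything. I'll lower it to about 9 mm above the tray, then creep onto the pad.

```bash
python3 -m inch '[[[0,0,1.2],0,0],[[0,0,1.2],0,0],[[0,0,1.2],0,0],[[0,0,1.1],0,0],[[0,0,0],0,0],[[0,0,0],0,0]]'
python3 -m inch '[[[0,0.15,0],0,0],[[0,0.15,0],0,0],[[0,0.15,0],0,0],[[0,0.15,0],0,0],[[0,0.15,0],0,0],[[0,0.15,0],0,0]]'
python3 -c "
from fit import *
s=sensors.read_state();print(s['tcp_pos'],A@(s['tcp_pos'][:2]-o))"
```

```text
t: 4.23
tcp_pos: [558.9, 117.6, 126.0]
tool_rot: [0.0, 0.999, -0.046, -0.001]
wrist_force: [-0.4, -0.0, -0.6]
finger_gap: 0.1
gripper_force: 0.0
t: 4.73
tcp_pos: [558.6, 108.5, 127.2]
tool_rot: [-0.0, 0.999, -0.046, 0.0]
wrist_force: [0.5, 0.2, 0.3]
finger_gap: 0.3
gripper_force: 0.0
[558.61120665 108.50258534 127.16433044] [   1.44187533 -196.63742438]
```

```bash
python3 -m inch '[[[0,0,0.2],0,0],[[0,0,0.2],0,0],[[0,0.1,0],0,0],[[0,0.1,0],0,0],[[0,0.1,0],0,0],[[0,0.1,0],0,0],[[0,0.1,0],0,0],[[0,0.1,0],0,0],[[0,0.1,0],0,0],[[0,0.1,0],0,0]]'
python3 -c "
from fit import *
s=sensors.read_state();print(s['tcp_pos'],A@(s['tcp_pos'][:2]-o))"
```

```text
t: 5.57
tcp_pos: [557.8, 101.4, 123.0]
tool_rot: [-0.001, 0.999, -0.046, 0.0]
wrist_force: [0.2, 3.2, -1.5]
finger_gap: -0.1
gripper_force: 1.0
[557.82841885 101.35153188 122.96768904] [   1.3291205  -203.83031036]
```

Contact with the pad (3.2 N). Drawing at 24 mm/s.

```bash
python3 -m inch '[[[0,0.15,0],0,0],[[0,0.2,0],0,0],[[0,0.2,0],0,0],[[0,0.2,0],0,0],[[0,0.2,0],0,0],[[0,0.2,0],0,0],[[0,0.2,0],0,0],[[0,0.2,0],0,0],[[0,0.2,0],0,0],[[0,0.2,0],0,0],[[0,0.2,0],0,0],[[0,0.2,0],0,0],[[0,0.2,0],0,0],[[0,0.2,0],0,0],[[0,0.2,0],0,0],[[0,0.2,0],0,0],[[0,0.2,0],0,0],[[0,0.2,0],0,0],[[0,0.2,0],0,0],[[0,0.2,0],0,0]]'
python3 -m inch '[[[0,0.2,0],0,0],[[0,0.2,0],0,0],[[0,0.2,0],0,0],[[0,0.2,0],0,0],[[0,0.2,0],0,0],[[0,0.2,0],0,0],[[0,0.2,0],0,0],[[0,0.2,0],0,0],[[0,0.2,0],0,0],[[0,0.2,0],0,0],[[0,0.2,0],0,0],[[0,0.2,0],0,0],[[0,0.2,0],0,0],[[0,0.2,0],0,0],[[0,0.2,0],0,0],[[0,0.2,0],0,0],[[0,0.2,0],0,0],[[0,0.15,0],0,0],[[0,0.1,0],0,0],[[0,0,0],0,0]]'
python3 -c "
from fit import *
s=sensors.read_state();print(s['tcp_pos'],A@(s['tcp_pos'][:2]-o))
a=read_camera('scene')[180:300,180:420];cv2.imwrite('pics/s3.png',cv2.resize(a,None,fx=3.3,fy=3.3,interpolation=2))"
```

```text
t: 7.23
tcp_pos: [554.2, 61.2, 123.0]
tool_rot: [0.0, 0.999, -0.046, 0.0]
wrist_force: [1.8, 1.4, -0.1]
finger_gap: 0.1
gripper_force: 1.1
t: 8.9
tcp_pos: [550.6, 24.6, 122.8]
tool_rot: [0.0, 0.999, -0.046, -0.0]
wrist_force: [1.4, 1.2, 0.6]
finger_gap: -0.3
gripper_force: 0.5
[550.5604113   24.63166125 122.84006365] [   1.24462133 -280.89363071]
```

View pics/s3.png

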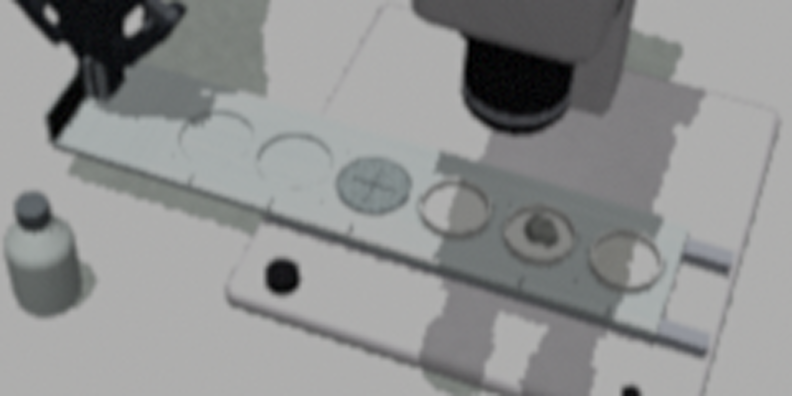

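Tray drawn partway: the disc cross is at (374,186) and the fragment's dish rim centre at (538,235). The objective rim spans 462..573 with its bottom at 131.

```bash
python3 - <<'E'
from fit import *
P=lambda x,y,z:A@(bp("scene",180+x/3.3,180+y/3.3,z)[:2]-o)
print("disc",P(374,186,41),"dish",P(538,235,47),"filt",P(455,209,47),"empty",P(626,260,47))
# objective axis fit to rim
a=np.linspace(0,2*np.pi,73)
def g(q):
    c=(np.array([pr("scene",[q[0]+32*np.cos(t),q[1]+32*np.sin(t),155]) for t in a])-180)*3.3
    return [c[:,0].min()-462,c[:,0].max()-573,c[:,1].max()-131]
q=least_squares(g,o).x; print("obj in mic",A@(q-o),g(q))
# objective at z155 from top-lit head: base edge corners in this picture
print("base y150 edge",P(778,125,22),P(706,390,22),"rear",P(690,86,22),"front-left",P(230,290,22))
E
```

```text
disc [  4.63779271 -83.34588997] dish [ 6.94235537 27.74721511] filt [  7.27221419 -27.23430224] empty [ 4.66034292 83.91826863]
obj in mic [-4.6100295   0.15765636] [np.float64(0.8429935943424312), np.float64(-0.841203695348554), np.float64(0.05180843001954827)]
base y150 edge [-170.28878252  147.13540852] [ 60.83562956 152.19554573] rear [-183.24079823   82.12459897] front-left [ 103.88960419 -140.46644726]
```

```bash
python3 -m inch '[[[0,0.15,0],0,0],[[0,0.2,0],0,0],[[0,0.2,0],0,0],[[0,0.2,0],0,0],[[0,0.2,0],0,0],[[0,0.2,0],0,0],[[0,0.2,0],0,0],[[0,0.2,0],0,0],[[0,0.2,0],0,0],[[0,0.2,0],0,0],[[0,0.2,0],0,0],[[0,0.2,0],0,0],[[0,0.2,0],0,0],[[0,0.15,0],0,0],[[0,0.05,0],0,0],[[0,0,0],0,0]]'
python3 -c "
from fit import *
s=sensors.read_state();print(s['tcp_pos'],A@(s['tcp_pos'][:2]-o))
a=read_camera('scene');cv2.imwrite('pics/full4.png',a);b=read_camera('top');cv2.imwrite('pics/top4.png',b)
cv2.imwrite('pics/s4.png',cv2.resize(a[180:310,230:430],None,fx=4,fy=4,interpolation=2))
cv2.imwrite('pics/t4.png',cv2.resize(b[150:300,160:360],None,fx=4,fy=4,interpolation=2))"
```

```text
t: 10.28
tcp_pos: [548.1, -2.7, 122.8]
tool_rot: [0.0, 0.999, -0.046, -0.0]
wrist_force: [-0.8, 1.1, -1.2]
finger_gap: 0.0
gripper_force: 0.5
[548.13074971  -2.74808789 122.84203291] [   1.37789187 -308.3806487 ]
```

View pics/s4.png

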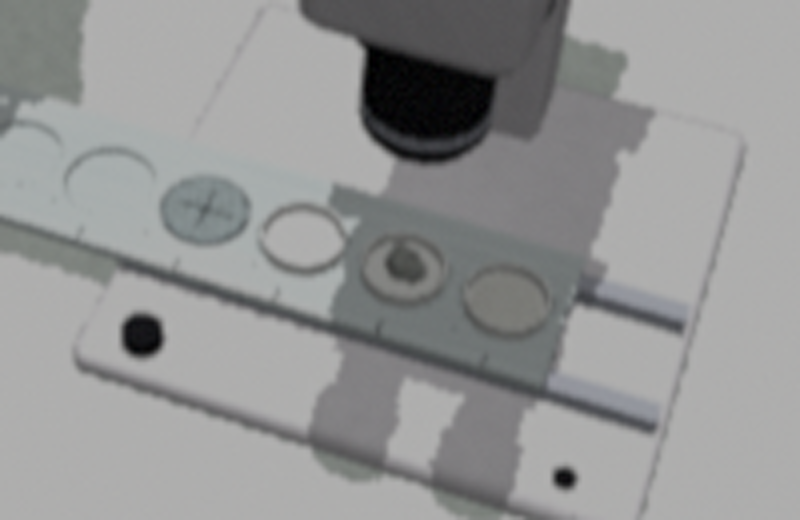

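View pics/t4.png

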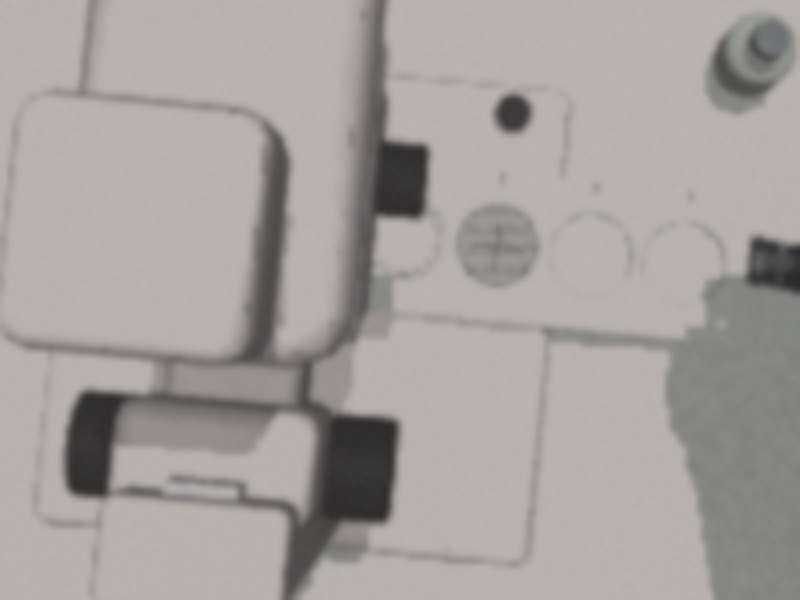

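Both views agree on the disc and base. Top view: disc (497,245), base edges (570,110)/(530,540) and (48,370)/(36,500). Scene view: fragment dish at (404,270).

```bash
python3 - <<'E'
from fit import *
S4=lambda x,y,z:A@(bp("scene",230+x/4,180+y/4,z)[:2]-o)
T4=lambda x,y,z:A@(bp("top",160+x/4,150+y/4,z)[:2]-o)
d=T4(497,245,41); w=[T4(592,255,41),T4(684,262,41)]
print("TOP disc",d,"wells",w)
print(" -150 edges",T4(571,110,22),T4(564,175,22),T4(546,345,22),T4(532,500,22)," +150",T4(49,370,22),T4(37,490,22))
print("SCENE disc",S4(205,209,41),"frag",S4(404,270,47),"empty",S4(303,238,47),"filt",S4(507,300,47))
print(" +150",S4(742,160,22),S4(690,340,22),S4(655,470,22)," -150",S4(255,22,22),S4(193,135,22),S4(85,330,22), "tray x edges",S4(548,384,41),S4(580,260,41))
E
```

```text
TOP disc [  -0.9996096  -111.97595887] wells [array([  -0.93100078, -168.91923614]), array([   0.73063725, -224.0059891 ])]
 -150 edges [  86.95405053 -148.53364998] [  46.86972768 -148.36304838] [ -57.02833594 -148.10607477] [-150.46955739 -149.31877885]  +150 [-103.20834428  147.43199166] [-174.97299286  145.88728342]
SCENE disc [   3.95433794 -111.55078816] frag [7.24253057 1.68191021] empty [  7.3469419  -54.31816009] filt [ 5.48503906 56.74377229]
 +150 [-163.55390304  147.95564782] [-26.37872147 149.40214286] [ 59.42022519 151.4758207 ]  -150 [-160.90170754 -146.98078707] [ -60.24222539 -145.33771508] [  90.02368293 -143.37194866] tray x edges [43.96826653 90.07485958] [-40.16996397  83.93795051]
```

Both cameras put the dish within about 1 mm of the axis. I'll unhook inward slightly, then go up and away.

```bash
python3 -m inch '[[[0,-0.2,0],0,0],[[0,-0.3,0],0,0],[[0,-0.3,0],0,0],[[0,0,0],0,0],[[0,0,-0.5],0,0],[[0,0,-1],0,0],[[0,0,-1.5],0,0],[[0,0,-2],0,0],[[0,0,-2],0,0],[[0,0,-2],0,0],[[0,0,-2],0,0],[[0,0,-2],0,0],[[0,0,-1],0,0],[[0,0,0],0,0],[[0,0,0],0,0],[[0,0,0],0,0]]'
python3 -c "
from h import *
a=read_camera('scene');cv2.imwrite('pics/s5.png',cv2.resize(a[150:310,150:430],None,fx=2.8,fy=2.8,interpolation=2))
b=cv2.imread('pics/full4.png')[240:290,300:400].astype(int);print(abs(b-a[240:290,300:400].astype(int)).max(axis=2).mean())"
```

```text
t: 11.72
tcp_pos: [548.3, 5.5, 261.9]
tool_rot: [0.0, 0.999, -0.046, -0.001]
wrist_force: [-0.3, 0.3, 0.1]
finger_gap: 0.1
gripper_force: 0.0
2.9326
```

View pics/s5.png

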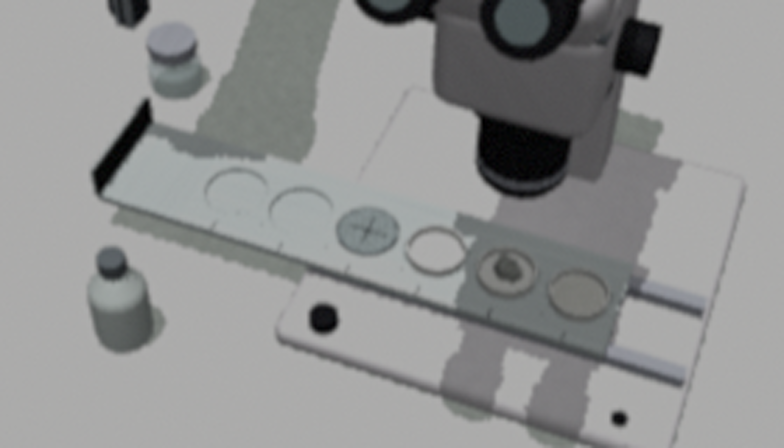

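The hand is clear. The tray is unmoved, the fragment's dish sits at (506,271), and all dishes are seated.

```bash
python3 -c "
from cell import job
print(job.close_job())"
```

```text
the job is handed in; nothing more can be done
None
```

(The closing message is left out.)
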